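# Click the battery cover onto the bench logger

### The arm

A 6-joint arm with a two-finger parallel gripper is mounted at the origin on a cart in front of the work surface, level with it; the furniture and walls round the work are solid. World frame = base frame: x ahead of the robot, y to its left, z up, the work surface at z = 0. Lengths are in m, angles in rad, forces in N, time in s.
With the tool pointing down it reaches from about 0.275 to 0.775 m from the base axis. Payload 14.6 kg.
Tool frame: the origin (TCP) lies at the very end of the fingers, on their centre line; the grasp point (between the pads) lies 19 mm behind it; z points along the fingers, y is the line along which they close (so a half turn about z gives the same grasp; the last joint's range is limited). The gripper opens to 85 mm and grips with 20 to 120 N. Pads are 22 mm wide; open, the fingers measure 114 mm over their backs; the gripper's body (76 mm by 85 mm) begins 54 mm behind the grasp point. The pads swing forward as they close: fully open they stand 13 mm farther back than shut.
Start: joints at [-1.375, 0.263, -0.048, 1.259, 0, 1.415], TCP at [0.18, -0.493, 0.231] pointing down, gripper open.
Joint ranges: [-2.65, 2.65], [-0.89, 1.7], [-1.18, 1.37], [-2.13, 2.11], [-1.35, 1.29], [-3.14, 3.14]. Speed limits (rad/s): [1.89, 1.89, 2.57, 2.79, 3.14, 3.14].

### API

Orientations are given as a unit quaternion [w, x, y, z].
In Python, from bench import readout, imaging, ticket gives the robot as it stands.
- The arm moves only by the shell command python3 -m crank 'ROWS' [FORCE]. ROWS is JSON, a list of rows, each a list of 5 numbers: the opening, from 0 (shut) to 1 (fully open), then the shift along the tool's x, y, z in mm, then the turn about the tool's z in rad. In form: [[gripper, x, y, z, roll], ...]. A call has 1 to 8 rows; each row shifts and turns the commanded pose from where the row before left it, along the tool's axes as they then stand; what a row does not reach is not made up. A row lasts 1/10 s, in which the tool goes at most 50 mm and 8.59 degrees, less where a joint would pass 70% of its speed; a pose out of reach is approached as far as the arm can. A call is refused whole if a number of a shift passes 50 or a number of a turn 0.15, either way. A call with a gripper value outside its range is refused whole. The fingers move at their own pace and stop on an object; FORCE is the grip in N (left out, the last holds). Time passes only in rows, so rows that do not move let the fingers close. It gives the time, the measured TCP pose, the force, the opening and the grip force at its end, in the units of the state.
- readout.observe(): the state, without advancing time (a new reading comes with each control period).
- imaging.grab_frame(name): name is "scene" or "top"; returns a dict with "pixels" (420x560x3 uint8, red, green, blue), "camera_matrix" (3x3 intrinsics, pixels), "rvec" (rotation vector, rad) and "tvec" (3), from world to camera coordinates, as OpenCV has them. Camera axes: x right, y down, z forward; pixel columns grow to the right and rows downward; lengths in m; the calibration is good to about 2 mm. A picture is of the moment at which its call begins. There is no depth.
- ticket.sign_off(): hands the job in; it is judged then, once.
The state is a dict: "time_s": time; "q": joint angles; "joint_velocities": joint speeds; "joint_torque": joint torques, N m; "ee_pos": TCP position; "eef_rot": TCP orientation; "contact_force": force on the tool from outside, world axes, zero at the start; "ft_torque": the same for the moment, N m; "opening": finger opening in m; "gripper_force": force on a finger pad.
Only numpy, scipy, OpenCV 4.12 (cv2) and the standard library are available. Lean on these libraries where they do the work, as an engineer would, in place of code of your own. Each camera call takes 0.05 s, during which the arm holds its last target. There are 200 camera calls.

### The job

Close the battery bay of the white bench logger: pick up the loose blue cover by its grip bar, lay it flat in the open part of the logger's track with its window towards the metal stop, and slide it under the lips until the orange catch clicks up into the window, so that it is locked. Push gently: stop as soon as it has clicked and meets the stop, never force cover or logger, and leave the other things where they are.

Things in the scene. Friction and masses are not known exactly. Their poses are not given: they have to be found in the camera images.
- logger: White bench temperature logger, fixed to the table, 156 x 106 x 41 mm. Origin at table height on the centre line of its cover track; x is the slide direction (towards the stop), y left, z up. Grey track floor 30 mm up, x -64 to 92, with the battery bay sunk in it (x 15 to 40, |y| < 27). Track walls at y = +-32. Control panel at y 42 to 64, 31 mm high.
- lay_point (a point): Point on the track floor, on the centre line (logger x = -20 mm, z = 30), axes as the logger: the cover's origin lies here when well laid in the open part of the track, give or take 15 mm along x. There the track is open above and at its near end; its walls are 37 mm high and slope outwards from 64 mm apart at the foot to 74 mm at the top.
- lip_start (a point): Point on the track floor, on the centre line (logger x = 24 mm, z = 30), where the overhanging lips begin: from here to logger x = 72 they cover the track's sides (underside at z = 36.5, top at 40.5 mm), leaving |y| < 24 mm open above. The cover slides under them with 1.5 mm play in height and 2 mm on each side.
- stop_nominal (a point): Point on the track floor, on the centre line (logger x = 68 mm, z = 30), where the face of the aluminium stop plate (47 mm wide, top at z = 35) would nominally be. The plate was set by hand: its face is really up to 9 mm nearer or farther along x, and the setting is not reported. The orange catch moves with it. The cover's origin is 32 mm before the face when fully home.
- cover: Loose blue battery cover, 35 to 70 g, lying flat, grip bar up: plate 64 (x) x 60 (y) x 5 (z) mm, origin at the centre of its underside. Leading edge at x = +32 mm (goes to the stop). Window through the plate at x 12 to 26, y -8 to 8, behind the 6 mm wide leading bar. Grip bar: 12 mm thick in x (x -16 to -4), 36 mm long in y, from z = 5 to 23 mm.
- catch (a joint): Travel (m) of the orange sprung catch: 0 = up, 4 mm above the track floor; 0.004 = pressed flat. On the centre line, 8 to 18 mm before the stop's face, ramp towards the open end. The cover's leading edge presses it down (spring 2 to 5 N; needs a push of 4 to 10 N, 12 N is ample); 2 mm before the stop it clicks up into the window and locks the cover. Hard contact with the stop comes right after.
- capillary_box: Flat white box of glass capillaries, 52 x 82 x 16 mm, origin at the centre of its underside; leave alone.
- bottle_small: Small brown bottle with red cap, 28 mm across, 58 mm high, origin at the centre of its underside; leave alone.
- marker_red: White marker pen with red cap, 132 mm long, 11 mm thick, origin under its middle, lies along its y axis; leave alone.
Mind the look-alikes: they are no part of the job. Of the things that look like the cover, the middle-sized one is meant.

How it is judged:
By the outcome, as a careful person would: the job done as asked, in the order asked, and still so for the second after the job is handed in, with the robot touching nothing.
It also fails if it takes over 51 s, if anything falls off the work surface, if the arm or the gripper's body presses on something with over 40 N, if the wrist force passes 120 N, or if a joint passes its speed limit or range.

## Working session

There is one attempt and no reset: what is moved stays moved. The work goes in short steps, Python scripts to look and compute and a shell command to move; the robot and the scene stay as the last step left them, time stands still between calls to the robot, and variables do not carry over. Pictures are saved under pics/ and viewed, at most 10 in all, crops included, and the job is handed in when it is done.

```bash
mkdir -p pics; cat > h.py <<'E'
import numpy as np, cv2
from bench import readout, imaging, ticket
def grab(cam,name):
    f=imaging.grab_frame(cam); cv2.imwrite(f'pics/{name}.png',cv2.cvtColor(np.array(f['pixels']),cv2.COLOR_RGB2BGR))
    np.savez(f'pics/{name}.npz',K=f['camera_matrix'],r=f['rvec'],t=f['tvec']); return f
def crop(name,u0,v0,u1,v1,s,out):
    im=cv2.imread(f'pics/{name}.png')[v0:v1,u0:u1]; cv2.imwrite(f'pics/{out}.png',cv2.resize(im,None,fx=s,fy=s,interpolation=cv2.INTER_CUBIC))
def ray(name,uv,z):
    d=np.load(f'pics/{name}.npz'); R=cv2.Rodrigues(d['r'])[0]; t=d['t'].reshape(3)
    p=cv2.undistortPoints(np.array([[uv]],float),d['K'],None).reshape(2)
    dr=R.T@np.array([p[0],p[1],1]); c=-R.T@t
    return c+dr*(z-c[2])/dr[2]
def proj(name,P):
    d=np.load(f'pics/{name}.npz'); return cv2.projectPoints(np.array(P,float).reshape(-1,3),d['r'],d['t'],d['K'],None)[0].reshape(-1,2)
E
python3 - <<'E'
from h import *
grab('top','top0');grab('scene','sc0')
s=readout.observe(); print({k:np.round(v,4).tolist() for k,v in s.items()})
a=cv2.imread('pics/top0.png');b=cv2.imread('pics/sc0.png')
for n in('top0','sc0'):
    d=np.load(f'pics/{n}.npz');R=cv2.Rodrigues(d['r'])[0];print(n,(-R.T@d['t'].reshape(3)).round(3),R[2].round(2),d['K'][0,0])
E
```

```text
{'time_s': 0.1, 'q': [-1.3753, 0.2634, -0.0489, 1.2594, 0.0, 1.4155], 'joint_velocities': [0.0001, -0.0001, 0.001, -0.0011, 0.0011, -0.0003], 'joint_torque': [0.0035, -63.8576, 38.5062, 0.01, -0.0001, -0.0], 'ee_pos': [0.1804, -0.4928, 0.2309], 'eef_rot': [-0.0005, 0.9847, 0.1745, 0.0], 'contact_force': [0.0446, 0.0905, -0.0449], 'ft_torque': [0.0106, 0.0295, 0.0201], 'gripper_force': 0.0, 'opening': 0.0853}
top0 [0.312 0.004 1.326] [ 0.21 -0.02 -0.98] 537.8263883352045
sc0 [-0.145  0.572  0.48 ] [ 0.71 -0.57 -0.42] 466.98305369667065
```

View pics/top0.png

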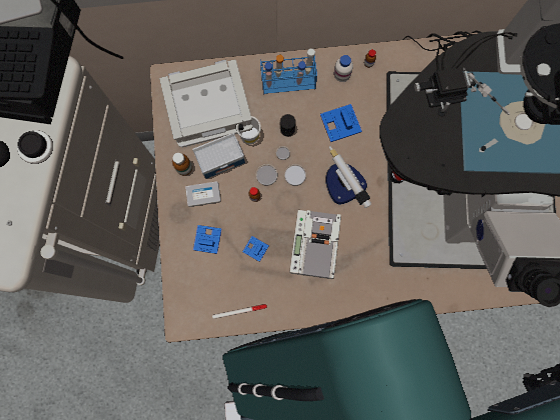

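View pics/sc0.png

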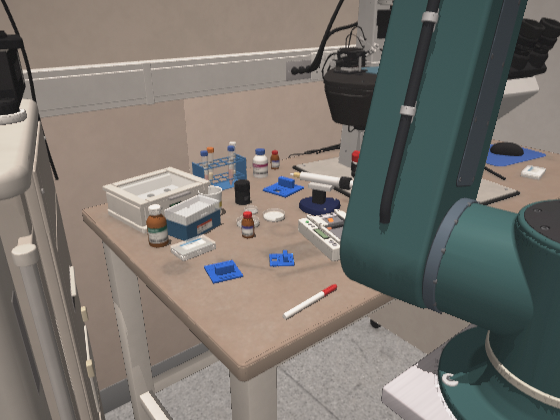

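The top view shows three blue covers: large at (341,123), middle at (207,239) and small at (256,248). The logger is at about (316,243), with its open end at the bottom (towards the robot). I'll enlarge the area.

```bash
python3 - <<'E'
from h import *
a=cv2.imread('pics/top0.png')
A=cv2.resize(a[218:262,184:276],None,fx=8,fy=8,interpolation=cv2.INTER_CUBIC)[:, :368]
B=cv2.resize(a[206:281,286:346],None,fx=7,fy=7,interpolation=cv2.INTER_CUBIC)
o=np.zeros((525,368+420,3),np.uint8);o[:A.shape[0],:368]=A;o[:,368:]=B;cv2.imwrite('pics/c1.png',o)
for uv,z in [((207,239),.005),((341,123),.005),((256,248),.005),((316,243),.035)]: print(ray('top0',uv,z).round(4))
E
```

```text
[0.5354 0.1686 0.005 ]
[ 0.8035 -0.2008  0.005 ]
[0.5005 0.0496 0.005 ]
[ 0.4934 -0.0971  0.035 ]
```

View pics/c1.png

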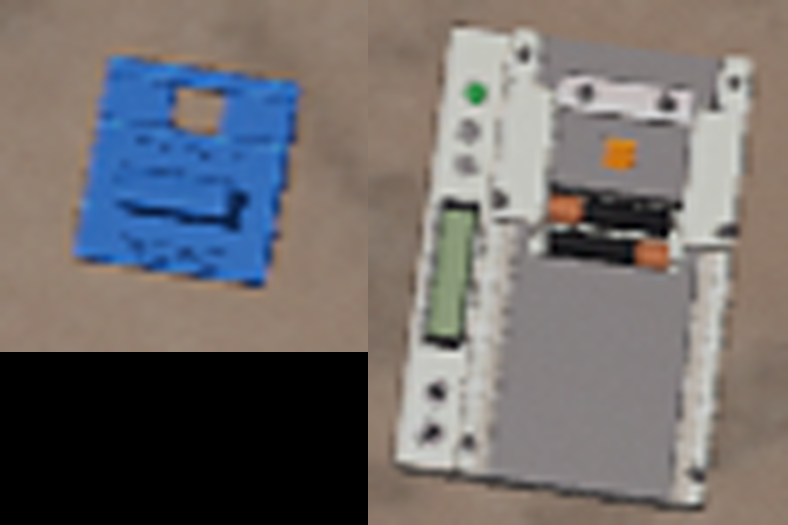

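The middle-sized cover has its corners in the crop at (108,57), (300,82), (265,287) and (77,260), with the window at the top (far end). In the logger the open track is at the bottom. The lips' inner corners are at (540,220), (683,238) and (695,107). The stop's face runs from (560,103) to (693,120) and the catch is at (620,153). Now I'll fit the poses.

```bash
cat >> h.py <<'E'
from scipy.optimize import least_squares
def fit(name,P,uv,x0):
    P=np.array(P,float)/1000; uv=np.array(uv,float)
    def W(p): c,s=np.cos(p[2]),np.sin(p[2]); return np.c_[p[0]+c*P[:,0]-s*P[:,1],p[1]+s*P[:,0]+c*P[:,1],P[:,2]]
    r=least_squares(lambda p:(proj(name,W(p))-uv).ravel(),x0,loss='soft_l1')
    return r.x,(proj(name,W(r.x))-uv).round(2)
E
python3 - <<'E'
from h import *
C=lambda l:[((u+.5)/8-.5+184,(v+.5)/8-.5+218) for u,v in l]
L=lambda l:[((u-368+.5)/7-.5+286,(v+.5)/7-.5+206) for u,v in l]
x,r=fit('top0',[(32,30,5),(32,-30,5),(-32,-30,5),(-32,30,5)],C([(108,57),(300,82),(265,287),(77,260)]),[.53,.17,0]);print('cover',x,r.tolist())
for k,(u,v) in enumerate(C([(108,57),(300,82),(265,287),(77,260)])): print(ray('top0',(u,v),.005).round(4))
x,r=fit('top0',[(92,64,31),(-64,64,31),(-64,32,30),(-64,-32,30),(24,24,40.5),(24,-24,40.5),(72,-24,40.5)],
 L([(453,27),(395,465),(487,470),(668,495),(540,220),(683,238),(695,107)]),[.49,-.1,0]);print('logger',x,r.tolist())
c,s=np.cos(x[2]),np.sin(x[2])
for q,z in [((560,103),.035),((693,120),.035),((620,168),.031),((620,138),.034)]:
    d=ray('top0',L([q])[0],z)[:2]-x[:2]; print(np.round([c*d[0]+s*d[1],-s*d[0]+c*d[1]],4))
o=readout.observe();R=cv2.Rodrigues
from scipy.spatial.transform import Rotation as Ro
q=o['eef_rot'];print(Ro.from_quat([q[1],q[2],q[3],q[0]]).as_matrix().round(3))
E
```

```text
cover [ 0.53555997  0.16859194 -0.23664593] [[0.17, 0.1], [-0.12, 0.12], [0.2, -0.19], [-0.25, -0.03]]
[0.574  0.1907 0.005 ]
[0.5599 0.1316 0.005 ]
[0.497  0.1475 0.005 ]
[0.5113 0.2047 0.005 ]
logger [ 0.47915023 -0.10263387 -0.23530712] [[-0.3, -0.85], [-0.16, -0.44], [-0.09, 0.65], [0.56, 0.62], [0.28, 0.17], [-0.39, 0.19], [0.12, -0.47]]
[0.0671 0.0226]
[ 0.0672 -0.024 ]
[ 0.0478 -0.001 ]
[0.0577 0.0004]
[[ 0.939  0.344 -0.   ]
 [ 0.344 -0.939  0.001]
 [ 0.    -0.001 -1.   ]]
```

The fit gives the cover at (0.5356, 0.1686) with yaw -0.237, measuring 61 x 65 mm, so it is the middle-sized one. The logger is at (0.479, -0.103) with yaw -0.235, and the stop's face is at about x = 67 mm. First I'll roll so the fingers close along the cover's x, then travel there.

```bash
python3 -m crank '[[0.5,0,0,0,-0.15],[0.5,0,0,0,-0.15],[0.5,0,0,0,-0.15],[0.5,0,0,0,-0.15],[0.5,0,0,0,-0.15],[0.5,0,0,0,-0.15],[0.5,0,0,0,-0.083]]' && python3 -m crank '[[0.5,24,6,0,0],[0.5,48,12,0,0],[0.5,48,12,0,0],[0.5,48,12,0,0],[0.5,48,12,0,0],[0.5,48,12,0,0],[0.5,48,12,0,0],[0.5,48,12,0,0]]' && python3 -m crank '[[0.5,48,12,0,0],[0.5,48,12,0,0],[0.5,48,12,0,0],[0.5,48,12,0,0],[0.5,48,12,0,0],[0.5,48,12,0,0],[0.5,48,12,0,0],[0.5,30,6,0,0]]'
cat >> h.py <<'E'
from scipy.spatial.transform import Rotation as Ro
def st(target=None,yaw=None):
    o=readout.observe();q=o['eef_rot'];M=Ro.from_quat([q[1],q[2],q[3],q[0]]).as_matrix();p=np.array(o['ee_pos'])
    ty=np.arctan2(M[1,1],M[0,1]); print('t',round(o['time_s'],2),'pos',p.round(4),'tool-y yaw',ty.round(4),'F',np.round(o['contact_force'],1),'open',round(o['opening'],4),'grip',round(o['gripper_force'],1))
    if target is not None: print('shift mm',(M.T@(np.array(target)-p)*1000).round(1))
    if yaw is not None: print('roll',round(ty-yaw,4))
E
python3 -c "
from h import *
st([.5258,.1709,.1],-.2366)"
```

```text
time_s: 0.8
ee_pos: [0.1804, -0.4929, 0.231]
eef_rot: [-0.0, 0.784, 0.621, 0.0]
contact_force: [0.4, -0.9, -0.5]
opening: 0.0427
gripper_force: 0.0
time_s: 1.6
ee_pos: [0.3528, -0.1623, 0.2313]
eef_rot: [0.0, 0.786, 0.618, 0.0]
contact_force: [1.4, -0.5, 0.3]
opening: 0.0423
gripper_force: 0.0
time_s: 2.4
ee_pos: [0.5266, 0.1734, 0.2306]
eef_rot: [-0.0, 0.785, 0.619, -0.0]
contact_force: [0.4, -1.7, -0.0]
opening: 0.043
gripper_force: 0.0
t 2.4 pos [0.5266 0.1734 0.2306] tool-y yaw -0.2352 F [ 0.4 -1.7 -0. ] open 0.043 grip 0.0
shift mm [ -2.6  -0.2 130.6]
roll 0.0014
```

```bash
python3 -m crank '[[0.5,-2.6,0,40,0],[0.5,0,0,45,0],[0.5,0,0,45,0],[0.5,0,0,40,0],[0.5,0,0,25,0],[0.5,0,0,15,0],[0.5,0,0,8,0],[0.5,0,0,2,0]]' 40 && python3 -c "
from h import *
st([.5258,.1709,.0085],-.2366); grab('scene','sc1'); crop('sc1',150,180,350,330,4,'c2')"
```

```text
time_s: 3.2
ee_pos: [0.5249, 0.1678, 0.0107]
eef_rot: [-0.0, 0.786, 0.619, -0.001]
contact_force: [-0.6, 0.1, -0.4]
opening: 0.0426
gripper_force: 0.0
t 3.2 pos [0.5249 0.1678 0.0107] tool-y yaw -0.237 F [-0.6  0.1 -0.4] open 0.0426 grip 0.0
shift mm [3.2 0.2 2.1]
roll -0.0004
```

View pics/c2.png

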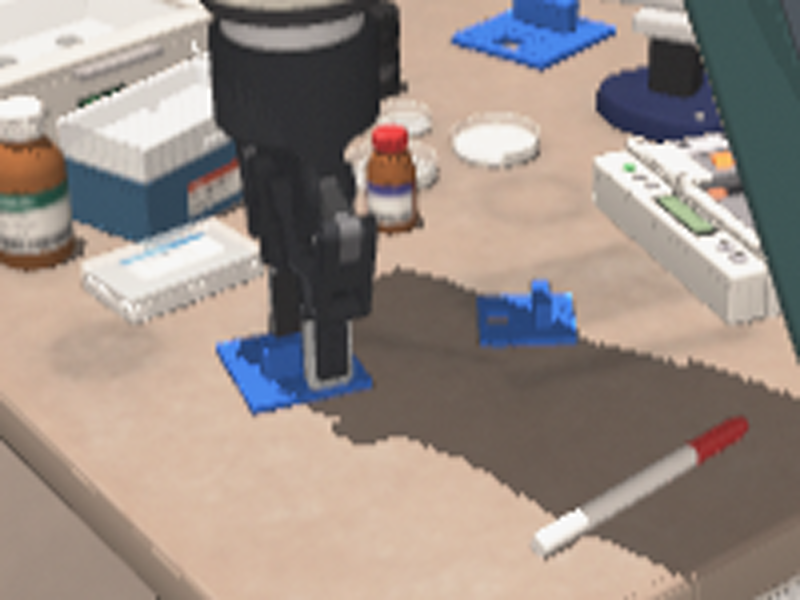

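The fingers straddle the middle cover's bar, with the near finger at crop (330,350) and clear of the plate's edges. Now I'll correct, close and lift a little.

```bash
python3 -m crank '[[0.5,3,0,1.5,0],[0.5,0,0,0,0],[0,0,0,0,0],[0,0,0,0,0],[0,0,0,0,0],[0,0,0,0,0]]' 40 && python3 -c "
from h import *
st([.5258,.1709,.0085],-.2366)"
```

```text
time_s: 3.85
ee_pos: [0.5262, 0.1708, 0.0103]
eef_rot: [0.0, 0.786, 0.619, 0.0]
contact_force: [-1.2, -0.6, 5.3]
opening: 0.0109
gripper_force: 39.8
t 3.85 pos [0.5262 0.1708 0.0103] tool-y yaw -0.237 F [-1.2 -0.6  5.3] open 0.0109 grip 39.8
shift mm [-0.  -0.4  1.8]
roll -0.0004
```

```bash
python3 -m crank '[[0,0,0,-10,0],[0,0,0,-30,0],[0,0,0,-40,0],[0,0,0,-20,0],[0,-20,-1,0,0],[0,-45,-2,0,0],[0,-45,-2,0,0],[0,-45,-2,0,0]]' && python3 -m crank '[[0,-45,-2,0,0],[0,-45,-2,0,0],[0,-22,-0.5,0,0],[0,-10,0,0,0],[0,0,0,0,0],[0,0,0,0,0]]' && python3 -c "
from h import *
st([.4500,-.0956,.1],-.2353)
grab('top','top1');grab('scene','sc2')
a=cv2.imread('pics/top1.png')[196:286,276:356];b=cv2.imread('pics/sc2.png')[170:330,210:410]
A=cv2.resize(a,None,fx=5,fy=5,interpolation=2);B=cv2.resize(b,None,fx=2,fy=2,interpolation=2)
o=np.zeros((450,800,3),np.uint8);o[:,:400]=A;o[:320,400:]=B;cv2.imwrite('pics/c3.png',o)"
```

```text
time_s: 4.65
ee_pos: [0.482, 0.0205, 0.1105]
eef_rot: [0.0, 0.786, 0.619, 0.0]
contact_force: [-0.2, -0.5, 0.3]
opening: 0.0104
gripper_force: 39.1
time_s: 5.25
ee_pos: [0.4499, -0.0951, 0.11]
eef_rot: [-0.0, 0.786, 0.619, 0.0]
contact_force: [0.4, 0.7, -0.7]
opening: 0.0108
gripper_force: 39.1
t 5.25 pos [ 0.4499 -0.0951  0.11  ] tool-y yaw -0.2368 F [ 0.4  0.7 -0.7] open 0.0108 grip 39.1
shift mm [-0.5  0.2 10. ]
roll -0.0015
```

View pics/c3.png

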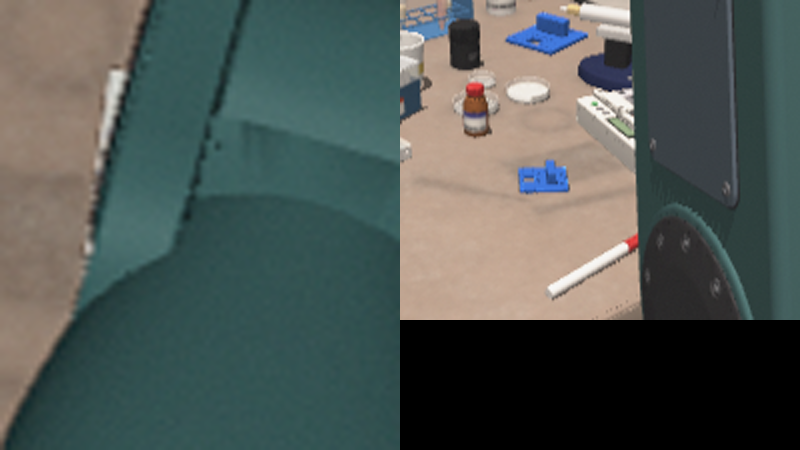

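Both views are blocked by the arm, and the grip still holds (opening 10.8 mm, grip 39 N). I'll lower by force feedback; the sloped walls help to centre the cover.

```bash
python3 -m crank '[[0,-0.5,0,25,0.0015],[0,0,0,25,0],[0,0,0,8,0],[0,0,0,3,0],[0,0,0,2,0],[0,0,0,1,0],[0,0,0,1,0],[0,0,0,1,0]]' && python3 -m crank '[[0,0,0,1,0],[0,0,0,1,0],[0,0,0,0,0]]' && python3 -c "
from h import *
st([.4500,-.0956,.0403],-.2353)"
```

```text
time_s: 6.15
ee_pos: [0.4499, -0.0964, 0.0442]
eef_rot: [0.0, 0.786, 0.618, 0.0]
contact_force: [0.2, 0.0, -0.1]
opening: 0.0109
gripper_force: 39.1
time_s: 6.45
ee_pos: [0.4495, -0.0962, 0.0417]
eef_rot: [-0.0, 0.786, 0.618, -0.0]
contact_force: [0.6, -0.9, -0.1]
opening: 0.0109
gripper_force: 39.1
t 6.45 pos [ 0.4495 -0.0962  0.0417] tool-y yaw -0.2385 F [ 0.6 -0.9 -0.1] open 0.0109 grip 39.1
shift mm [0.7 0.3 1.4]
roll -0.0032
```

```bash
python3 -m crank '[[0,0.3,0,0.5,0.0015],[0,0,0,0.5,0],[0,0,0,0,0]]' && python3 -m crank '[[0,0,0,0.5,0],[0,0,0,0,0]]'; python3 -m crank '[[0,0,0,0.5,0],[0,0,0,0,0]]'
```

```text
time_s: 6.75
ee_pos: [0.4497, -0.0959, 0.0407]
eef_rot: [-0.0, 0.787, 0.617, -0.0]
contact_force: [0.3, 0.1, -1.4]
opening: 0.0109
gripper_force: 39.1
time_s: 6.95
ee_pos: [0.4497, -0.096, 0.0403]
eef_rot: [0.0, 0.787, 0.617, -0.0]
contact_force: [0.3, -0.3, 0.3]
opening: 0.0109
gripper_force: 39.1
time_s: 7.15
ee_pos: [0.4497, -0.096, 0.0402]
eef_rot: [0.0, 0.787, 0.617, 0.0]
contact_force: [-3.3, 0.1, 11.4]
opening: 0.0107
gripper_force: 40.6
```

```bash
python3 -m crank '[[0.22,0,0,0,0],[0.22,0,0,0,0],[0.22,0,0,0,0],[0.22,0,0,-1.5,-0.005],[0.22,0,0,0,0]]' 30 && python3 -c "
from h import *
st([.4500,-.0956,.0403],-.2353)"
```

```text
time_s: 7.65
ee_pos: [0.4497, -0.096, 0.0414]
eef_rot: [0.0, 0.785, 0.619, 0.0]
contact_force: [0.3, -0.4, -0.6]
opening: 0.0188
gripper_force: 0.0
t 7.65 pos [ 0.4497 -0.096   0.0414] tool-y yaw -0.2347 F [ 0.3 -0.4 -0.6] open 0.0188 grip 0.0
shift mm [0.4 0.2 1.1]
roll 0.0006
```

Laid: contact came at 29.9 mm above the table-grasp height. Next I'll push with the rear finger, the bar loosely straddled so that the track can guide the cover.

```bash
python3 -m crank '[[0.22,0,2,0,0],[0.22,0,2,0,0],[0.22,0,3,0,0],[0.22,0,3,0,0],[0.22,0,3,0,0],[0.22,0,2,0,0]]'; python3 -m crank '[[0.22,0,2,0,0],[0.22,0,2,0,0],[0.22,0,2,0,0],[0.22,0,2,0,0]]';python3 -m crank '[[0.22,0,2,0,0],[0.22,0,2,0,0],[0.22,0,2,0,0],[0.22,0,2,0,0]]'; python3 -c "
from h import *
st([.4500,-.0956,.0403],-.2353)"
```

```text
time_s: 8.25
ee_pos: [0.4646, -0.0995, 0.0413]
eef_rot: [0.0, 0.785, 0.619, 0.0]
contact_force: [-1.5, 0.6, 0.9]
opening: 0.0189
gripper_force: 0.3
time_s: 8.65
ee_pos: [0.4722, -0.1013, 0.0413]
eef_rot: [0.0, 0.785, 0.619, 0.0]
contact_force: [-0.3, -0.7, -0.8]
opening: 0.0189
gripper_force: 0.1
time_s: 9.05
ee_pos: [0.48, -0.1032, 0.0413]
eef_rot: [0.0, 0.785, 0.619, 0.0]
contact_force: [-0.6, 1.1, 0.5]
opening: 0.0191
gripper_force: 0.2
t 9.05 pos [ 0.48   -0.1032  0.0413] tool-y yaw -0.235 F [-0.6  1.1  0.5] open 0.0191 grip 0.2
shift mm [  0.4 -30.9   1. ]
roll 0.0003
```

```bash
python3 -m crank '[[0.22,0,2,0,0],[0.22,0,2,0,0],[0.22,0,2,0,0]]' && python3 -m crank '[[0.22,0,1,0,0],[0.22,0,1,0,0],[0.22,0,1,0,0]]' && python3 -m crank '[[0.22,0,1,0,0],[0.22,0,1,0,0]]' && python3 -m crank '[[0.22,0,1,0,0],[0.22,0,1,0,0]]' && python3 -m crank '[[0.22,0,1,0,0],[0.22,0,1,0,0]]'
```

```text
time_s: 9.35
ee_pos: [0.4858, -0.1046, 0.0413]
eef_rot: [-0.0, 0.785, 0.619, -0.0]
contact_force: [-0.6, 0.2, 0.4]
opening: 0.0189
gripper_force: 0.3
time_s: 9.65
ee_pos: [0.4886, -0.1053, 0.0413]
eef_rot: [-0.0, 0.785, 0.619, 0.0]
contact_force: [-0.0, -0.3, -0.4]
opening: 0.0187
gripper_force: 0.1
time_s: 9.85
ee_pos: [0.4906, -0.1057, 0.0413]
eef_rot: [-0.0, 0.785, 0.619, 0.0]
contact_force: [-0.7, 1.4, 0.4]
opening: 0.0187
gripper_force: 0.5
time_s: 10.05
ee_pos: [0.4918, -0.106, 0.0412]
eef_rot: [-0.001, 0.785, 0.619, -0.0]
contact_force: [-6.1, 1.4, 5.3]
opening: 0.0191
gripper_force: 2.9
time_s: 10.25
ee_pos: [0.4934, -0.1063, 0.0412]
eef_rot: [-0.001, 0.785, 0.619, -0.001]
contact_force: [-6.0, 1.6, 5.2]
opening: 0.0188
gripper_force: 3.2
```

The catch has been contacted (6 N). The face is at about 70 mm, so home is about 16 mm on.

```bash
for i in 1; do :; done; python3 -m crank '[[0.22,0,1,0,0],[0.22,0,1,0,0],[0.22,0,1,0,0],[0.22,0,1,0,0]]' && python3 -m crank '[[0.22,0,1,0,0],[0.22,0,1,0,0],[0.22,0,1,0,0]]' && python3 -m crank '[[0.22,0,1,0,0],[0.22,0,1,0,0]]'
```

```text
time_s: 10.65
ee_pos: [0.4972, -0.1072, 0.0411]
eef_rot: [-0.001, 0.785, 0.619, -0.001]
contact_force: [-6.3, 2.4, 5.2]
opening: 0.0189
gripper_force: 3.5
time_s: 10.95
ee_pos: [0.5009, -0.1081, 0.0412]
eef_rot: [-0.0, 0.785, 0.619, -0.0]
contact_force: [-4.2, 1.3, 1.8]
opening: 0.0187
gripper_force: 1.9
time_s: 11.15
ee_pos: [0.5031, -0.1087, 0.0412]
eef_rot: [-0.0, 0.785, 0.619, -0.0]
contact_force: [-4.1, 0.1, 2.4]
opening: 0.019
gripper_force: 1.9
```

```bash
python3 -m crank '[[0.22,0,0.7,0,0],[0.22,0,0.7,0,0]]' && python3 -m crank '[[0.22,0,0.7,0,0]]' && python3 -m crank '[[0.22,0,0.7,0,0]]' && python3 -m crank '[[0.22,0,0.7,0,0]]'
```

```text
time_s: 11.35
ee_pos: [0.5046, -0.1091, 0.0413]
eef_rot: [0.0, 0.785, 0.619, 0.0]
contact_force: [-3.2, 0.7, 1.1]
opening: 0.0184
gripper_force: 1.8
time_s: 11.45
ee_pos: [0.5053, -0.1093, 0.0413]
eef_rot: [0.0, 0.785, 0.619, 0.0]
contact_force: [-4.2, 0.1, 1.2]
opening: 0.0189
gripper_force: 1.8
time_s: 11.55
ee_pos: [0.5065, -0.1096, 0.0414]
eef_rot: [0.0, 0.785, 0.619, 0.0]
contact_force: [-0.8, 0.4, -0.2]
opening: 0.0185
gripper_force: 0.1
time_s: 11.65
ee_pos: [0.5071, -0.1098, 0.0414]
eef_rot: [0.0, 0.785, 0.619, 0.0]
contact_force: [-1.2, -0.5, 0.8]
opening: 0.019
gripper_force: 0.3
```

The force dropped from 4 N to about 0, which is the click, at TCP x of about 0.506. Now I'll creep about 2 mm to the stop.

```bash
python3 -m crank '[[0.22,0,0.4,0,0]]' && python3 -m crank '[[0.22,0,0.4,0,0]]' && python3 -m crank '[[0.22,0,0.3,0,0]]'
```

```text
time_s: 11.75
ee_pos: [0.5073, -0.1098, 0.0414]
eef_rot: [0.0, 0.785, 0.619, 0.0]
contact_force: [-0.9, -0.1, 0.3]
opening: 0.0187
gripper_force: 0.3
time_s: 11.85
ee_pos: [0.5075, -0.1098, 0.0413]
eef_rot: [0.0, 0.785, 0.619, 0.0]
contact_force: [0.2, 0.1, 0.5]
opening: 0.0189
gripper_force: 0.3
time_s: 11.95
ee_pos: [0.5076, -0.1098, 0.0413]
eef_rot: [-0.0, 0.785, 0.619, -0.0]
contact_force: [-1.8, 0.7, 1.2]
opening: 0.0189
gripper_force: 1.0
```

```bash
python3 -m crank '[[0.22,0,0.3,0,0]]' && python3 -m crank '[[0.22,0,0.3,0,0]]'&& python3 -m crank '[[0.22,0,0,0,0]]'
```

```text
time_s: 12.05
ee_pos: [0.5077, -0.1098, 0.0413]
eef_rot: [-0.0, 0.785, 0.619, -0.0]
contact_force: [-3.3, 0.7, 2.3]
opening: 0.0186
gripper_force: 1.8
time_s: 12.15
ee_pos: [0.5077, -0.1098, 0.0412]
eef_rot: [-0.0, 0.785, 0.619, -0.0]
contact_force: [-4.5, 1.2, 5.5]
opening: 0.0188
gripper_force: 2.9
time_s: 12.25
ee_pos: [0.5077, -0.1098, 0.0412]
eef_rot: [-0.0, 0.785, 0.619, -0.0]
contact_force: [-6.2, 0.9, 4.1]
opening: 0.0185
gripper_force: 2.6
```

The position is stalled at 0.5077 while the force rises to 6 N, so the cover meets the stop after the click. I'll back off, rise and go aside to look.

```bash
python3 -m crank '[[0.22,0,-1.5,0,0],[0.22,0,-2.5,0,0],[0.22,0,0,0,0],[0.22,0,0,-10,0],[0.22,0,0,-40,0],[0.22,0,0,-50,0],[0.22,0,0,-50,0],[0.22,0,0,-20,0]]' && python3 -m crank '[[0.22,-10,-30,0,0],[0.22,-30,-30,0,0],[0.22,-40,-20,0,0],[0.22,-40,-20,0,0],[0.22,-40,-10,0,0],[0.22,-40,-10,0,0],[0.22,-20,-5,0,0],[0.22,0,0,0,0]]' && python3 -c "
from h import *
st()
grab('top','top2');grab('scene','sc3')
a=cv2.imread('pics/top2.png')[206:281,286:346];b=cv2.imread('pics/sc3.png')[150:325,130:355]
A=cv2.resize(a,None,fx=6,fy=6,interpolation=2);B=cv2.resize(b,None,fx=1.95,fy=1.95,interpolation=2)
o=np.zeros((450,800,3),np.uint8);o[:,:360]=A;o[:B.shape[0],360:360+B.shape[1]]=B;cv2.imwrite('pics/c4.png',o)"
```

```text
time_s: 13.05
ee_pos: [0.5055, -0.1094, 0.2165]
eef_rot: [0.003, 0.785, 0.619, 0.002]
contact_force: [1.0, 0.4, -0.8]
opening: 0.0186
gripper_force: 0.0
time_s: 13.85
ee_pos: [0.3305, -0.2961, 0.212]
eef_rot: [0.001, 0.786, 0.618, -0.0]
contact_force: [0.4, 0.1, -0.1]
opening: 0.0186
gripper_force: 0.0
t 13.85 pos [ 0.3305 -0.2961  0.212 ] tool-y yaw -0.2382 F [ 0.4  0.1 -0.1] open 0.0186 grip 0.0
```

View pics/c4.png

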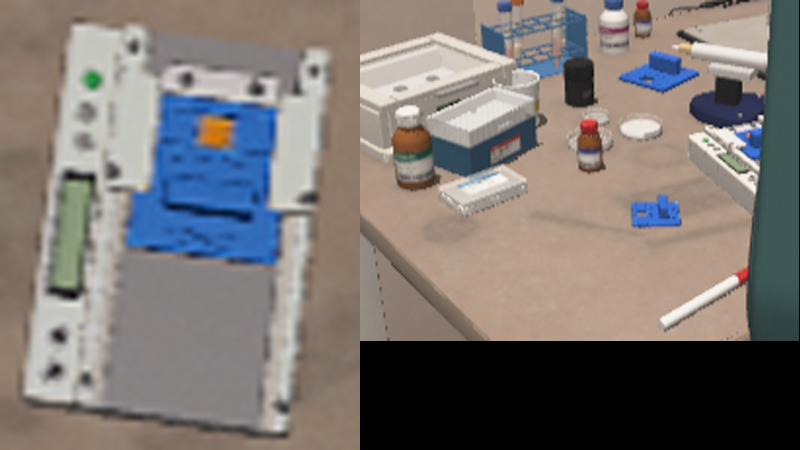

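The cover lies under the lips with its leading edge against the stop plate, at crop (165–275, 95–105). The orange catch is up in the window at (215,130), and everything else is where it was.

```bash
python3 -c "
from bench import ticket
print(ticket.sign_off())"
```

```text
the job is handed in; nothing more can be done
None
```

The battery bay is closed: the cover clicked and met the stop at about 6 N of push, the last picture shows the orange catch up in its window, and I handed the job in at about 14 s of the 51 s.

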